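# Refit the forming block in the goldsmith's block holder

### The arm

A 6-joint arm with a two-finger parallel gripper is mounted at the origin on the work surface. World frame = base frame: x ahead of the robot, y to its left, z up, the work surface at z = 0. Lengths are in m, angles in rad, forces in N, time in s.
With the tool pointing down it reaches from about 0.25 to 0.85 m from the base axis. Payload 12.5 kg.
Tool frame: the origin (TCP) lies on the mounting face of the last link; the fingertips stand 186 mm ahead of it and the grasp point (between the pads) lies 167 mm ahead of it; z points along the fingers, y is the direction in which the jaws open and shut (so a half turn about z gives the same grasp; the last joint's range is limited). The gripper opens to 93 mm and grips with 3 to 60 N. Pads are 15 mm wide; open, the fingers measure 128 mm over their backs; the gripper's body (75 mm by 188 mm) begins 65 mm behind the grasp point.
Start: joints at [-1.352, 0.351, 1.652, -0, 1.139, -0.085], TCP at [0.165, -0.525, 0.405] pointing down, gripper open.
Joint ranges: [-2.75, 2.75], [-0.79, 2.1], [0.01, 2.65], [-1.57, 4.71], [0.07, 3.14], [-2.87, 2.87]. Speed limits (rad/s): [2.22, 2.22, 2.79, 3.14, 3.14, 3.14].

### API

Orientations are given as a unit quaternion [x, y, z, w].
In Python, from station import arm gives the robot as it stands. The module is installed in compiled form; this text tells all that it offers.
- The arm moves only by the tool jog_arm, never from a script. Its argument "series" is a list of rows, each an object with "hand": the closure, from 0 (fully open) to 1 (shut); "dp": the shift along the world's x, y, z in cm, a list of three; "roll": the turn about the world's z in degrees. A call has 1 to 12 rows; each row is the pose to reach, as a shift and turn from the pose commanded when the call began; what a row does not reach only later rows make up. A row lasts 1/10 s, in which the tool goes at most 50 mm and 8.59 degrees, less where a joint would pass 70% of its speed; a pose out of reach is approached as far as the arm can. A call with a gripper value outside its range is refused whole. The fingers move at their own pace and stop on an object; "grip_force" is the grip in N (left out, the last holds). Time passes only in rows, so rows that repeat a pose let the fingers close. It gives the time, the measured TCP pose, the force and the opening at its end, in the units of the state.
- arm.get_obs(): the state, without advancing time (a new reading comes with each control period).
- arm.snapshot(name): name is "side" or "top"; returns the picture (420x560x3 uint8, blue, green, red); there is no depth.
- arm.camera_params(name): a dict with "fov_y" (degrees; the focal length in pixels is half the picture's height over the tangent of half this angle, whatever the lens; pixels are square), "cx", "cy" (the principal point, pixels), "rvec" (rotation vector, rad) and "tvec" (3), from world to camera coordinates, as OpenCV has them. Camera axes: x right, y down, z forward; pixel columns grow to the right and rows downward; lengths in m; the calibration is good to about 2 mm. A picture is of the moment at which its call begins. camera_params takes no time and is no camera call.
- arm.close_job(): hands the job in, once; it reports no verdict.
Trained networks look in the newest picture that a camera, given by its name, has taken for a name from the list of things; names that differ only in an ending like _2 or _b are one class to them, and where a whole thing is asked for, a point or a joint stands for the part that bears it (a point fixed in the world has none). Each returns a list of dicts, best first, with "conf" (0 to 1); they miss things now and then, are a little off and sometimes report something else, mostly with a low value. They report only what shows in the picture. A call takes as long as a camera call. They do not tell look-alikes from the thing itself.
- arm.find_in(camera, target): "bbox" ([left, top, width, height] as shares, 0 to 1, of the picture: columns of its width, rows of its height, round what is visible of it).
- arm.masks_of(camera, target): "mask" (420x560 bool, what is visible of it) and "bbox" ([left, top, width, height] as shares, 0 to 1, of the picture: columns of its width, rows of its height, round what is visible of it).
The state is a dict: "t": time; "qpos": joint angles; "joint_velocities": joint speeds; "tau": joint torques, N m; "position": TCP position; "ee_rot": TCP orientation; "ft_force": force on the tool from outside, world axes, zero at the start; "wrist_torque": the same for the moment, N m; "width": opening from 0.0 (shut) to 1.0 (fully open).
Only numpy, scipy, OpenCV 4.12 (cv2) and the standard library are available. Lean on these libraries where they do the work, as an engineer would, in place of code of your own. Each camera call takes 0.05 s, during which the arm holds its last target. There are 200 camera calls.

### The job

The steel punch was left standing in the recess of the heavy block holder: first stand it upright in the brass cup, ball end up, and let go of it. Then fit the rectangular wooden forming block, grooves up, into the freed recess and press it down until its top is flush with the top of the holder. Keep the cup standing, and leave the round block, jar, tin and file where they are.

Things in the scene. Friction and masses are not known exactly. Their poses are not given: they have to be found in the camera images.
- holder: Dark steel block holder, 130 (x) x 100 (y) x 45 mm high, fixed to the bench. Origin: centre of its underside; z up. In the middle of its top is a rectangular recess, 65 mm along the holder's x by 39 mm along its y, with a stiff plate for a floor (see pad).
- recess (a point): Centre of the mouth of the recess, level with the holder's top (45 mm over the bench); axes as the holder's.
- pad (a joint): The plate that forms the floor of the recess slides up and down with stiff friction (about 8 N) and stays where it is left. 0 = raised, its top 14 mm below the holder's top; 0.010 m = pushed fully down, its top 24 mm below. Starts raised. The forming block laid in the recess therefore stands 10 mm proud until pushed down; its own weight does not move the plate.
- block: Rectangular forming block of pale boxwood, 62 (x) x 36 (y) x 24 mm high, about 50 g, with two narrow grooves (6 x 4 mm) across its top along y, at x = +-16 mm. Origin: centre of its underside; z up. It lies flat on the bench, grooves up. It fits the recess with its x along the holder's x, either way round, with 1.5 mm of play on each side.
- block_top (a point): Centre of the block's top face, 24 mm above its origin.
- punch: Steel doming punch: straight round shank 14 mm in diameter up to 98 mm, then a 10 mm neck and a ball end 18 mm in diameter; 124 mm long, about 140 g. Origin: centre of its flat foot; z along the shank to the ball end. It starts standing on the plate in the recess, ball up, not always in the middle.
- cup: Heavy round brass tool cup, open at the top, outside diameter 44 mm, inside 37 mm, 55 mm high, about 450 g, loose on the bench. Origin: centre of its underside; z up.
- cup_in (a point): Centre of the cup's inner floor, 5 mm above its underside and 50 mm below its rim.
- puck: Round forming block of the same boxwood, 54 mm in diameter, 22 mm high. Not for this holder: leave it. Origin: centre of its underside.
- jar: Small amber glass jar with black cap, 42 mm in diameter, 62 mm high. Bystander. Origin: centre of its underside.
- tin: Flat red tin with a pale top, 60 mm in diameter, 24 mm high. Bystander. Origin: centre of its underside.
- file: Needle file lying on the bench, 160 mm long with a wooden handle 12 mm thick. Its x runs along it from handle to tip; it reaches from x = -95 to +65 mm. Bystander.
Not all that is in view belongs to the job. What is shaped like the punch but orange or purple is not meant. Of the things that look like the cup, the smaller one is meant.

How it is judged:
By the outcome, as a careful person would: the job done as asked, in the order asked, and still so for the second after the job is handed in, with the robot touching nothing.
It also fails if it takes over 69 s, if anything falls off the work surface, if the arm or the gripper's body presses on something with over 40 N, if the wrist force passes 120 N, or if a joint passes its speed limit or range.

## Working session

There is one attempt and no reset: what is moved stays moved. The work goes in short steps, Python scripts to look and compute and a tool call to move; the robot and the scene stay as the last step left them, time stands still between calls to the robot, and variables do not carry over. Pictures are saved under pics/ and viewed, about 8 in all and at most 12, crops included, and the job is handed in when it is done.

Besides the shell and the picture viewer there is one more tool, called after "Request:" in YAML: its name, and indented under it one key for each argument. jog_arm: Moves the arm, as the interface text tells. Its arguments: {"type":"object","properties":{"series":{"type":"array","items":{"type":"object","properties":{"hand":{"type":"number"},"dp":{"type":"array","items":{"type":"number"}},"roll":{"type":"number"}}}},"grip_force":{"type":"number"}},"required":["series"]}

```bash
mkdir -p pics; python3 - <<'E'
from station import arm
import cv2,numpy as np
o=arm.get_obs();print(o)
for c in("side","top"):
    p=arm.camera_params(c);print(c,p)
    im=arm.snapshot(c);cv2.imwrite(f"pics/{c}0.png",im)
    for t in("holder","block","punch","cup","puck"):
        for d in arm.find_in(c,t)[:4]:
            b=np.array(d["bbox"])*[560,420,560,420];print(c,t,round(d["conf"],2),b.round(1))
E
```

```text
{'t': 0.0, 'qpos': array([-1.35160929e+00,  3.51248683e-01,  1.65242570e+00, -4.41026774e-06,
        1.13911937e+00, -8.46263555e-02]), 'joint_velocities': array([-1.40024966e-03,  4.89124035e-04, -9.23222389e-04,  1.00130180e-06,
        2.47133754e-05,  1.14525589e-03]), 'tau': array([ 3.91791240e-03, -4.97302687e+01, -2.85246009e+01,  7.01417215e-02,
        2.58290092e-02, -7.75516764e-05]), 'position': array([ 0.1645206 , -0.52468148,  0.40419388]), 'ee_rot': array([ 9.88484029e-01,  1.51324033e-01, -4.23722563e-05, -5.99053111e-04]), 'ft_force': array([ 0.06848456,  0.07408313, -0.02958844]), 'wrist_torque': array([ 0.03214229, -0.01924499,  0.01142848]), 'width': 1.001702391326106}
side {'fov_y': 55.19202406821371, 'cx': 284.492945873167, 'cy': 212.13224178954428, 'rvec': array([ 0.77699244, -2.58272369,  1.11925776]), 'tvec': array([0.45398457, 0.2651309 , 0.56113487])}
side holder 0.95 [281.7 199.5  76.3  51.9]
side block 0.97 [341.4 171.1  33.8  20. ]
side punch 0.73 [282.  142.6  13.1  45.9]
side punch 0.72 [319.1 168.4  15.9  57.1]
side punch 0.56 [380.7 219.4  23.   52.7]
side cup 0.79 [215.8 361.9  34.7  45.8]
side cup 0.69 [292.3 362.8  50.6  56.8]
side puck 0.92 [104.9 275.7  32.1  33.5]
top {'fov_y': 52.994704287319976, 'cx': 279.5729432039797, 'cy': 206.3946312814855, 'rvec': array([ 2.12337536, -2.15356209,  0.15897168]), 'tvec': array([0.0096328 , 0.53599685, 0.86054941])}
top holder 0.68 [271.6 186.8  71.6  72.4]
top block 0.9 [379.8 206.6  23.5  27.4]
top punch 0.6 [308.1 213.7  13.7  16.1]
top punch 0.59 [303.2 286.5   7.2   9.7]
top cup 0.74 [139.3 242.6  28.   21.8]
top puck 0.75 [152.1 124.6  28.2  21.6]
```

View pics/top0.png

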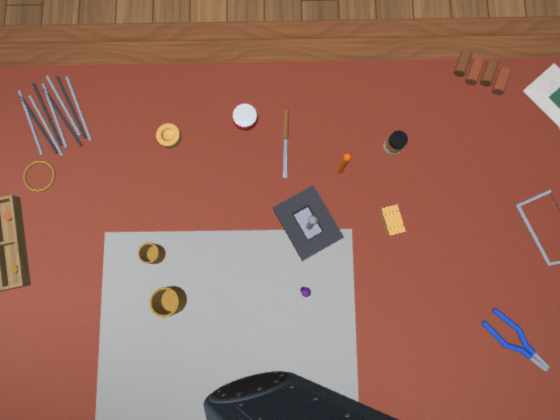

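View pics/side0.png

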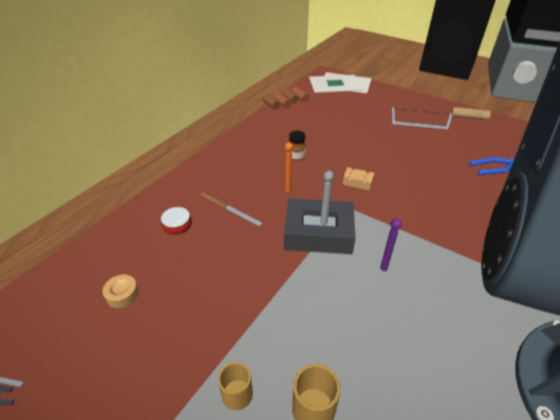

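The top view shows the holder at about (308,223) with the grey punch at (312,220). The block is at (394,220), the small cup at (149,253) and the large cup at (165,302). The side view agrees, with the small cup at (235,386) and the block at (358,178). Next I'll fit model silhouettes to the masks in both views.

```bash
cat > h.py <<'E'
from station import arm
import cv2,numpy as np
from scipy.optimize import minimize
P={c:arm.camera_params(c) for c in("side","top")}
def proj(c,X):
    p=P[c];f=210/np.tan(np.radians(p["fov_y"]/2))
    K=np.array([[f,0,p["cx"]],[0,f,p["cy"]],[0,0,1.]])
    return cv2.projectPoints(np.asarray(X,float),p["rvec"],p["tvec"],K,None)[0][:,0]
def box(a,b,h): return np.array([[sx*a/2,sy*b/2,z] for sx in(-1,1) for sy in(-1,1) for z in(0,h)])
def cyl(r,z0,z1): 
    t=np.linspace(0,2*np.pi,48,endpoint=False);return np.array([[r*np.cos(a),r*np.sin(a),z] for a in t for z in(z0,z1)])
PUNCH=[cyl(.007,0,.098),cyl(.005,.098,.11)]+[cyl(.009*np.cos(a),.115+.009*np.sin(a),.115+.009*np.sin(a)) for a in (0,)]+[np.vstack([cyl(.009*np.cos(a),.115+.009*np.sin(a),.115+.009*np.sin(a)) for a in np.linspace(-1.5,1.5,9)])]
MODEL=dict(holder=[box(.13,.10,.045)],block=[box(.062,.036,.024)],cup=[cyl(.022,0,.055)],punch=PUNCH)
def pose(parts,x,y,yaw,z=0):
    c,s=np.cos(yaw),np.sin(yaw);R=np.array([[c,-s,0],[s,c,0],[0,0,1]])
    return [p@R.T+[x,y,z] for p in parts]
def sil(c,parts,S=8):
    m=np.zeros((420*S,560*S),np.uint8)
    for p in parts:
        q=((proj(c,p)+.5)*S-.5)
        cv2.fillConvexPoly(m,cv2.convexHull(np.round(q).astype(np.int32)),255)
    return cv2.resize(m,(560,420),interpolation=cv2.INTER_AREA)/255.
def fit(name,masks,x0,z=0,yaw=True,hull=False):
    M={}
    for c,m in masks.items():
        m=m.astype(np.uint8)
        if hull:
            h=cv2.convexHull(cv2.findNonZero(m));m=cv2.fillConvexPoly(m*0,h,1)
        M[c]=m.astype(float)
    def cost(v):
        t=0
        for c in M:
            s=sil(c,pose(MODEL[name],v[0]/100,v[1]/100,v[2]/10 if yaw else 0,z),4)
            t+=np.abs(s-M[c]).sum()/M[c].sum()
        return t
    best=None
    for y0 in ([x0[2]] if yaw else [0]):
        v0=[x0[0]*100,x0[1]*100,y0*10]
        sim=np.array([v0]+[np.add(v0,d) for d in([1.5,0,0],[0,1.5,0],[0,0,2])])
        r=minimize(cost,v0,method="Nelder-Mead",options=dict(initial_simplex=sim,xatol=.005,fatol=1e-4,maxiter=150))
        r=minimize(cost,r.x,method="Nelder-Mead",options=dict(initial_simplex=r.x+np.array([[0,0,0],[.3,0,0],[0,.3,0],[0,0,.5]]),xatol=.005,fatol=1e-4,maxiter=150))
    return r.x/[100,100,10],r.fun
def ray(c,uv,z):
    p=P[c];f=210/np.tan(np.radians(p["fov_y"]/2));R=cv2.Rodrigues(p["rvec"])[0]
    d=R.T@[(uv[0]-p["cx"])/f,(uv[1]-p["cy"])/f,1];C=-R.T@p["tvec"];return C+d*(z-C[2])/d[2]
def mask(c,t,uv):
    L=arm.masks_of(c,t)
    L=[d for d in L if np.hypot(*(np.argwhere(d["mask"]).mean(0)[::-1]-uv))<18]
    return L[0]["mask"] if L else None
E
cat > m1.py <<'E'
from h import *
import pickle
S={}
for c in("side","top"): S[c]=arm.snapshot(c)
C=dict(holder=((320,227),(308,223)),block=((358,180),(394,220)),cup=((233,385),(150,253)),punch=((326,198),(312,220)))
out={}
for n,(a,b) in C.items():
    out[n]={c:m for c,uv in(("side",a),("top",b)) if (m:=mask(c,n,uv)) is not None}
    print(n,{c:int(m.sum()) for c,m in out[n].items()})
pickle.dump(out,open("m.pkl","wb"))
for n in C:
    z=dict(holder=.045,block=.024,cup=.055,punch=.09)[n]
    g=ray("top",C[n][1],z)
    best=[]
    for sub in (out[n],)+tuple({c:m} for c,m in out[n].items()):
        rs=[fit(n,sub,(g[0],g[1],y),z=.031 if n=="punch" else 0,yaw=n in("holder","block"),hull=n in("holder","block")) for y in ((.5,-.5,2.) if n in("holder","block") else (0,))]
        r=min(rs,key=lambda r:r[1]);print(n,list(sub),(r[0][:2]*1000).round(1),np.degrees(r[0][2]).round(1),round(r[1],3))
E
python3 m1.py
python3 - <<'E'
import cv2
a=cv2.imread('pics/top0.png')[180:270,260:415];b=cv2.imread('pics/side0.png')[155:260,270:410]
import numpy as np
a=cv2.resize(a,(620,360),interpolation=cv2.INTER_CUBIC);cv2.imwrite('pics/c1.png',a)
E
```

```text
holder {'side': 3379, 'top': 2864}
block {'side': 448, 'top': 535}
cup {'side': 1374, 'top': 452}
punch {'side': 462}
holder ['side', 'top'] [501.1 -57.4] 28.8 0.058
holder ['side'] [500.8 -57.1] 29.1 0.019
holder ['top'] [500.9 -57.8] 28.7 0.036
block ['side', 'top'] [ 506.5 -244. ] 196.5 0.19
block ['side'] [ 507.  -244.8] 18.1 0.124
block ['top'] [ 506.4 -243.9] 13.8 0.053
cup ['side', 'top'] [440.  278.8] 1.7 0.174
cup ['side'] [440. 279.] 0.3 0.044
cup ['top'] [440.8 277.2] 3.8 0.12
punch ['side'] [493.6 -59.2] 7.7 0.142
punch ['side'] [493.6 -59.2] 7.7 0.142
```

View pics/c1.png

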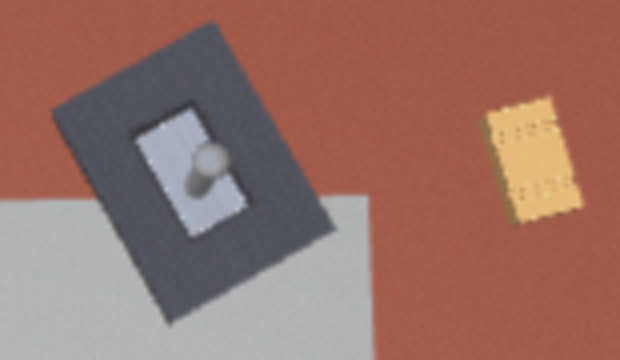

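```bash
python3 - <<'E'
from h import *
im=arm.snapshot("top");im2=arm.snapshot("side")
print("ball(z.146)",ray("top",(312.7,219.7),.146),"foot",ray("top",(309.3,227.5),.031))
for c in("top","side"):
    for d in arm.masks_of(c,"punch"):
        m=np.argwhere(d["mask"])[:,::-1];print(c,round(d["conf"],2),m.mean(0).round(1),m.min(0),m.max(0))
print("orange",ray("top",(347,157),.115),ray("top",(341,172),0))
# overlays for a check: fitted poses drawn on the pictures
F=dict(holder=(.501,-.0574,np.radians(28.9),0),block=(.5065,-.244,np.radians(15.5),0),cup=(.4403,.2785,0,0),punch=(.4936,-.0592,0,.031))
o=[]
for c,i,(x,y,w,h) in(("top",im,(265,180,150,85)),("side",im2,(275,135,110,125)),("top",im,(125,230,60,50)),("side",im2,(205,350,60,65))):
    S=5;k=cv2.resize(i,None,fx=S,fy=S,interpolation=cv2.INTER_CUBIC)
    for n,v in F.items():
        for p in pose(MODEL[n],v[0],v[1],v[2],v[3]):
            q=((proj(c,p)+.5)*S-.5).astype(np.int32)
            cv2.polylines(k,[cv2.convexHull(q)],True,(0,255,0),1)
    o.append(k[y*S:(y+h)*S,x*S:(x+w)*S])
H=np.zeros((600,800,3),np.uint8)
a=cv2.resize(o[0],(480,272));H[:272,:480]=a
a=cv2.resize(o[1],(290,330));H[:330,500:790]=a
H[290:540,:300]=o[2];a=cv2.resize(o[3],(240,260));H[335:595,400:640]=a
cv2.imwrite("pics/ov.png",H)
E
```

```text
ball(z.146) [ 0.49360102 -0.0603532   0.146     ] foot [ 0.49087999 -0.06112394  0.031     ]
top 0.51 [344.1 161.9] [337 153] [351 172]
top 0.45 [305.3 291.6] [300 286] [310 297]
side 0.82 [390.1 243.8] [381 219] [400 270]
side 0.82 [288.  166.1] [285 143] [292 191]
side 0.58 [326.2 197.3] [320 171] [333 225]
orange [ 0.62256497 -0.13439392  0.115     ] [ 0.61938773 -0.13806534  0.        ]
```

View pics/ov.png

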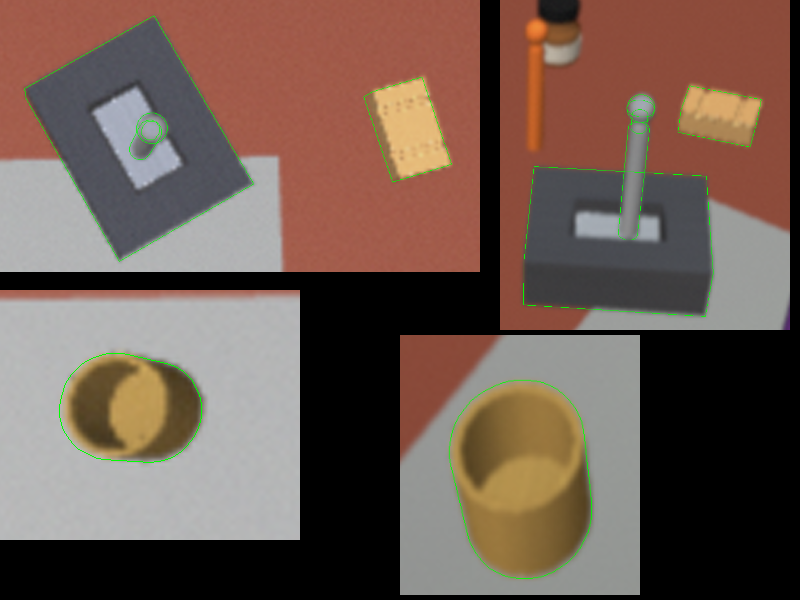

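The overlay outlines match all four things in both views. Now over the punch.

Request:
jog_arm:
  series:
    - {"dp": [32.9,46.5,0],"hand": 0}
    - {"dp": [32.9,46.5,0],"hand": 0}
    - {"dp": [32.9,46.5,0],"hand": 0}
    - {"dp": [32.9,46.5,0],"hand": 0}
    - {"dp": [32.9,46.5,0],"hand": 0}
    - {"dp": [32.9,46.5,0],"hand": 0}
    - {"dp": [32.9,46.5,0],"hand": 0}
    - {"dp": [32.9,46.5,0],"hand": 0}
    - {"dp": [32.9,46.5,0],"hand": 0}
    - {"dp": [32.9,46.5,0],"hand": 0}
    - {"dp": [32.9,46.5,0],"hand": 0}
    - {"dp": [32.9,46.5,0],"hand": 0}
  grip_force: 25

```text
invalid input at $.series[0]: expected keys hand, dp, roll
```

Request:
jog_arm:
  series:
    - {"dp": [32.9,46.5,0],"hand": 0,"roll": 0}
    - {"dp": [32.9,46.5,0],"hand": 0,"roll": 0}
    - {"dp": [32.9,46.5,0],"hand": 0,"roll": 0}
    - {"dp": [32.9,46.5,0],"hand": 0,"roll": 0}
    - {"dp": [32.9,46.5,0],"hand": 0,"roll": 0}
    - {"dp": [32.9,46.5,0],"hand": 0,"roll": 0}
    - {"dp": [32.9,46.5,0],"hand": 0,"roll": 0}
    - {"dp": [32.9,46.5,0],"hand": 0,"roll": 0}
    - {"dp": [32.9,46.5,0],"hand": 0,"roll": 0}
    - {"dp": [32.9,46.5,0],"hand": 0,"roll": 0}
    - {"dp": [32.9,46.5,0],"hand": 0,"roll": 0}
    - {"dp": [32.9,46.5,0],"hand": 0,"roll": 0}
  grip_force: 25

```text
t: 2.5
position: [0.4951, -0.0567, 0.4048]
ee_rot: [0.988, 0.153, 0.0, -0.0]
ft_force: [-1.1, -0.7, 0.5]
width: 1.0
```

Request:
jog_arm:
  series:
    - {"dp": [0,0,-4],"hand": 0,"roll": 0}
    - {"dp": [0,0,-8],"hand": 0,"roll": 0}
    - {"dp": [0,0,-11],"hand": 0,"roll": 0}
    - {"dp": [0,0,-12.7],"hand": 0,"roll": 0}
    - {"dp": [0,0,-12.7],"hand": 0,"roll": 0}
    - {"dp": [0,0,-12.7],"hand": 0,"roll": 0}

```text
t: 3.1
position: [0.4938, -0.0598, 0.2783]
ee_rot: [0.988, 0.151, 0.0, 0.0]
ft_force: [0.3, 0.3, -0.3]
width: 0.997
```

```bash
python3 - <<'E'
from h import *
i=arm.snapshot("side");cv2.imwrite("pics/s2.png",cv2.resize(i[60:270,230:430],None,fx=2.8,fy=2.8,interpolation=cv2.INTER_CUBIC))
print(arm.get_obs()["position"])
E
```

```text
[ 0.49392563 -0.05988618  0.27876302]
```

View pics/s2.png

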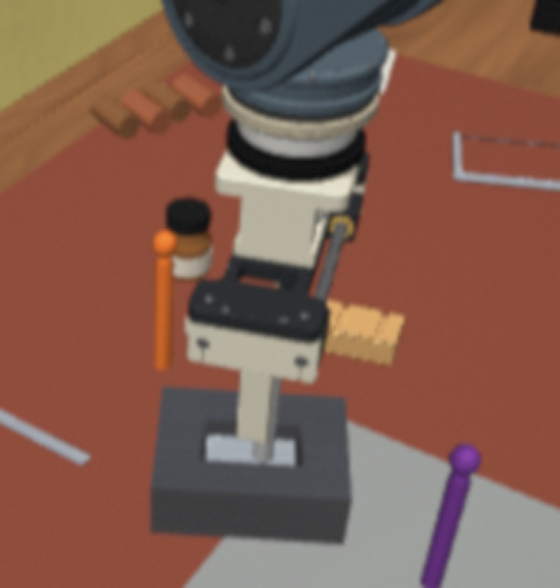

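The fingers are around the shank: the near finger is at crop (255,410) with the punch foot just visible at (263,455). Close, then lift.

Request:
jog_arm:
  series:
    - {"dp": [0,0,0],"hand": 1,"roll": 0}
    - {"dp": [0,0,0],"hand": 1,"roll": 0}
    - {"dp": [0,0,0],"hand": 1,"roll": 0}
    - {"dp": [0,0,0],"hand": 1,"roll": 0}
    - {"dp": [0,0,0],"hand": 1,"roll": 0}
    - {"dp": [0,0,0],"hand": 1,"roll": 0}
    - {"dp": [0,0,0],"hand": 1,"roll": 0}
    - {"dp": [0,0,0],"hand": 1,"roll": 0}
    - {"dp": [0,0,0],"hand": 1,"roll": 0}
    - {"dp": [0,0,0],"hand": 1,"roll": 0}

```text
t: 4.15
position: [0.4935, -0.0598, 0.2777]
ee_rot: [0.988, 0.151, -0.0, -0.0]
ft_force: [-1.4, 0.5, 0.3]
width: 0.185
```

Request:
jog_arm:
  series:
    - {"dp": [0,0,0],"hand": 1,"roll": 0}
    - {"dp": [0,0,0],"hand": 1,"roll": 0}
    - {"dp": [0,0,0],"hand": 1,"roll": 0}

```text
t: 4.45
position: [0.4935, -0.0598, 0.2777]
ee_rot: [0.988, 0.151, -0.0, -0.0]
ft_force: [-0.7, -0.2, 0.3]
width: 0.173
```

Request:
jog_arm:
  series:
    - {"dp": [0,0,0],"hand": 1,"roll": 0}
    - {"dp": [0,0,0],"hand": 1,"roll": 0}
    - {"dp": [0,0,0],"hand": 1,"roll": 0}
    - {"dp": [0,0,2],"hand": 1,"roll": 0}
    - {"dp": [0,0,4],"hand": 1,"roll": 0}
    - {"dp": [0,0,8],"hand": 1,"roll": 0}
    - {"dp": [0,0,10],"hand": 1,"roll": 0}
    - {"dp": [0,0,10],"hand": 1,"roll": 0}
    - {"dp": [0,0,10],"hand": 1,"roll": 0}

```text
t: 5.35
position: [0.4933, -0.0598, 0.377]
ee_rot: [0.988, 0.151, -0.0, -0.0]
ft_force: [-0.9, -0.1, -1.9]
width: 0.178
```

```bash
python3 - <<'E'
from h import *
i=arm.snapshot("side");cv2.imwrite("pics/s3.png",cv2.resize(i[40:250,230:430],None,fx=2.8,fy=2.8,interpolation=cv2.INTER_CUBIC))
print(arm.get_obs()["ft_force"],arm.get_obs()["width"])
E
```

```text
[ 0.76923219  0.01872514 -1.99966594] 0.17341262943685729
```

View pics/s3.png

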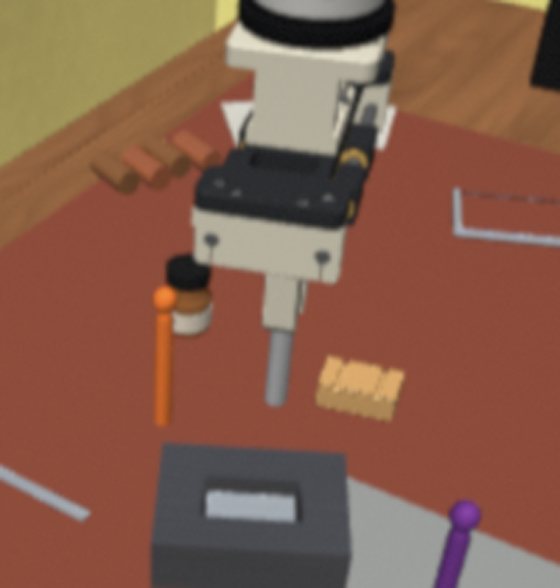

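Request:
jog_arm:
  series:
    - {"dp": [-1,4,0],"hand": 1,"roll": 0}
    - {"dp": [-1.6,9,0],"hand": 1,"roll": 0}
    - {"dp": [-2.4,14,0],"hand": 1,"roll": 0}
    - {"dp": [-3,19,0],"hand": 1,"roll": 0}
    - {"dp": [-4,24,0],"hand": 1,"roll": 0}
    - {"dp": [-5,29,0],"hand": 1,"roll": 0}
    - {"dp": [-5.4,32,0],"hand": 1,"roll": 0}
    - {"dp": [-5.4,33.8,0],"hand": 1,"roll": 0}
    - {"dp": [-5.4,33.8,0],"hand": 1,"roll": 0}
    - {"dp": [-5.4,33.8,0],"hand": 1,"roll": 0}
    - {"dp": [-5.4,33.8,0],"hand": 1,"roll": 0}

```text
t: 6.5
position: [0.4396, 0.2773, 0.377]
ee_rot: [0.989, 0.151, -0.001, 0.0]
ft_force: [-0.6, 0.1, -1.6]
width: 0.174
```

```bash
python3 - <<'E'
from h import *
for X in ((.4933,-.0598,.130),): print(proj("side",[X]))
o=arm.get_obs();x,y,z=o["position"];print(o["position"])
i=arm.snapshot("side");S=5
k=cv2.resize(i,None,fx=S,fy=S,interpolation=cv2.INTER_CUBIC)
for n,v in dict(cup=(.4403,.2785,0,0),punch=(x,y,0,z-.278+.0315)).items():
    for p in pose(MODEL[n],v[0],v[1],v[2],v[3]):
        cv2.polylines(k,[cv2.convexHull(((proj("side",p)+.5)*S-.5).astype(np.int32))],True,(0,255,0),1)
cv2.imwrite("pics/s4.png",k[250*S:415*S,190*S:350*S][:,:][::1,::1][-600-225:])
cv2.imwrite("pics/s4.png",cv2.resize(k[230*S:415*S,180*S:330*S],(480,592)))
E
```

```text
[[327.59318004 182.77686498]]
[0.43964364 0.27728298 0.37700527]
```

View pics/s4.png

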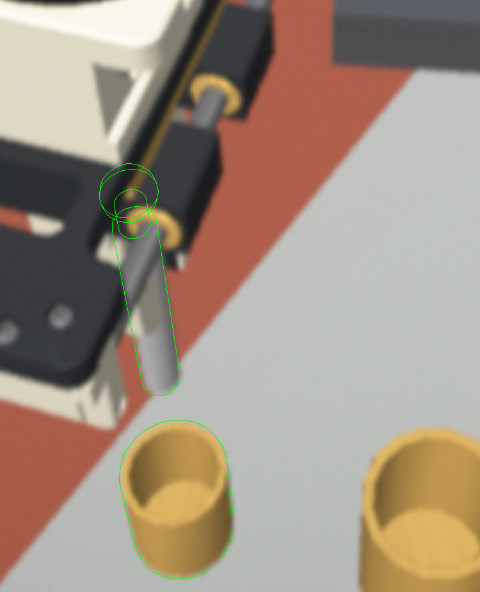

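The held punch is upright, centred over the cup, and matches the predicted outline. Lower it.

Request:
jog_arm:
  series:
    - {"dp": [0,0,-2],"hand": 1,"roll": 0}
    - {"dp": [0,0,-5],"hand": 1,"roll": 0}
    - {"dp": [0,0,-8],"hand": 1,"roll": 0}
    - {"dp": [0,0,-10.5],"hand": 1,"roll": 0}
    - {"dp": [0,0,-11.8],"hand": 1,"roll": 0}
    - {"dp": [0,0,-12.2],"hand": 1,"roll": 0}
    - {"dp": [0,0,-12.3],"hand": 1,"roll": 0}
    - {"dp": [0,0,-12.3],"hand": 1,"roll": 0}

```text
t: 7.35
position: [0.4399, 0.2783, 0.2557]
ee_rot: [0.988, 0.151, 0.001, -0.0]
ft_force: [-0.6, -1.2, -1.4]
width: 0.175
```

Request:
jog_arm:
  series:
    - {"dp": [0,0,-0.1],"hand": 1,"roll": 0}
    - {"dp": [0,0,-0.2],"hand": 1,"roll": 0}
    - {"dp": [0,0,-0.3],"hand": 1,"roll": 0}
    - {"dp": [0,0,-0.3],"hand": 1,"roll": 0}

```text
t: 7.75
position: [0.4395, 0.2782, 0.2518]
ee_rot: [0.988, 0.151, 0.0, -0.0]
ft_force: [0.4, 0.8, -0.9]
width: 0.177
```

Request:
jog_arm:
  series:
    - {"dp": [0,0,-0.05],"hand": 1,"roll": 0}
    - {"dp": [0,0,-0.1],"hand": 1,"roll": 0}
    - {"dp": [0,0,-0.1],"hand": 1,"roll": 0}

```text
t: 8.05
position: [0.44, 0.2785, 0.2516]
ee_rot: [0.988, 0.151, 0.001, -0.0]
ft_force: [-0.8, 0.5, 8.4]
width: 0.177
```

Request:
jog_arm:
  series:
    - {"dp": [0,0,0.08],"hand": 1,"roll": 0}
    - {"dp": [0,0,0.08],"hand": 0.75,"roll": 0}
    - {"dp": [0,0,0.08],"hand": 0.6,"roll": 0}
    - {"dp": [0,0,0.08],"hand": 0.4,"roll": 0}
    - {"dp": [0,0,0.08],"hand": 0.3,"roll": 0}
    - {"dp": [0,0,0.08],"hand": 0.3,"roll": 0}
    - {"dp": [0,0,0.08],"hand": 0.3,"roll": 0}

```text
t: 8.75
position: [0.4395, 0.2782, 0.2515]
ee_rot: [0.988, 0.151, -0.0, 0.0]
ft_force: [0.1, 0.5, -0.1]
width: 0.629
```

Lift clear above the ball, going straight up, and check.

Request:
jog_arm:
  series:
    - {"dp": [0,0,2],"hand": 0.3,"roll": 0}
    - {"dp": [0,0,5],"hand": 0.3,"roll": 0}
    - {"dp": [0,0,9],"hand": 0.3,"roll": 0}
    - {"dp": [0,0,13],"hand": 0.3,"roll": 0}
    - {"dp": [0,0,15],"hand": 0.3,"roll": 0}
    - {"dp": [1,-4,15],"hand": 0.3,"roll": 0}
    - {"dp": [2,-9,15],"hand": 0.3,"roll": 0}
    - {"dp": [3,-14,15],"hand": 0.3,"roll": 0}
    - {"dp": [4,-19,15],"hand": 0.3,"roll": 0}
    - {"dp": [5,-24,15],"hand": 0.3,"roll": 0}
    - {"dp": [5.4,-29,15],"hand": 0.3,"roll": 0}
    - {"dp": [5.4,-33,15],"hand": 0.3,"roll": 0}

```text
t: 9.95
position: [0.4935, -0.0541, 0.4016]
ee_rot: [0.989, 0.151, 0.0, 0.0]
ft_force: [1.1, 0.6, 0.9]
width: 0.698
```

```bash
python3 - <<'E'
from h import *
i=arm.snapshot("side");S=5
k=cv2.resize(i,None,fx=S,fy=S,interpolation=cv2.INTER_CUBIC)
for n,v in dict(cup=(.4403,.2785,0,0),punch=(.4397,.2783,0,.005)).items():
    for p in pose(MODEL[n],v[0],v[1],v[2],v[3]):
        cv2.polylines(k,[cv2.convexHull(((proj("side",p)+.5)*S-.5).astype(np.int32))],True,(0,255,0),1)
cv2.imwrite("pics/s5.png",cv2.resize(k[270*S:415*S,180*S:330*S],(480,464)))
arm.snapshot("top")
for uv in((394,220),):
    m=mask("top","block",uv);r=fit("block",{"top":m},(.5065,-.244,.27),hull=True);print(r, np.degrees(r[0][2]))
    pts=cv2.minAreaRect(cv2.findNonZero(m.astype(np.uint8)));print(pts)
E
```

```text
Traceback (most recent call last):
  File "h.py", line 26, in fit
    m=m.astype(np.uint8)
      ^^^^^^^^
AttributeError: 'NoneType' object has no attribute 'astype'
```

View pics/s5.png

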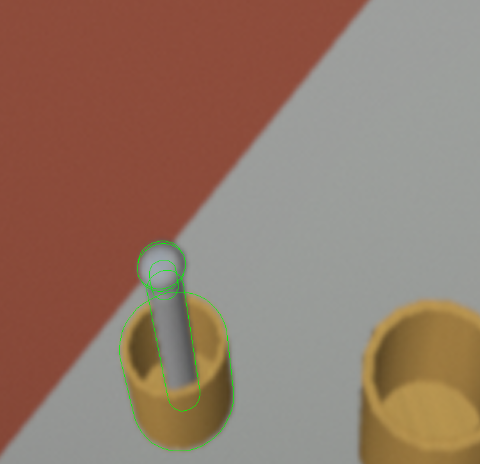

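The punch stands upright in the cup, matching the predicted outline. Next I'll refine the block pose by colour in the first pictures.

```bash
python3 - <<'E'
from h import *
M={}
for c,(x,y,w,h) in dict(top=(375,198,36,44),side=(335,162,48,34)).items():
    i=cv2.imread(f"pics/{c}0.png");s=cv2.resize(i,None,fx=1,fy=1)
    hsv=cv2.cvtColor(i,cv2.COLOR_BGR2HSV);m=np.zeros((420,560),np.uint8)
    m[y:y+h,x:x+w]=((hsv[...,0]>11)&(hsv[...,0]<35)&(hsv[...,1]>70))[y:y+h,x:x+w];print(c,m.sum());M[c]=m
for sub in(M,{"top":M["top"]},{"side":M["side"]}):
    r=fit("block",sub,(.5065,-.244,.27),hull=True);print(list(sub),r[0],np.degrees(r[0][2]),r[1])
E
```

```text
top 548
side 533
['top', 'side'] [ 0.50680954 -0.24499576  0.2282649 ] 13.078615600682971 0.12048616400079039
['top'] [ 0.50706727 -0.24475699  0.25002548] 14.325404584944183 0.04979652238253792
['side'] [ 0.50666006 -0.24606171  0.22273852] 12.761977027050191 0.0641717495434026
```

Request:
jog_arm:
  series:
    - {"dp": [0.3,-4,0],"hand": 0.3,"roll": -1}
    - {"dp": [0.6,-8,0],"hand": 0.3,"roll": -2}
    - {"dp": [1,-13,0],"hand": 0.3,"roll": -3.4}
    - {"dp": [1.3,-17,-3],"hand": 0.3,"roll": -3.4}
    - {"dp": [1.3,-19.2,-7],"hand": 0.3,"roll": -3.4}
    - {"dp": [1.3,-19.2,-11],"hand": 0.3,"roll": -3.4}
    - {"dp": [1.3,-19.2,-15],"hand": 0.3,"roll": -3.4}
    - {"dp": [1.3,-19.2,-17],"hand": 0.3,"roll": -3.4}
    - {"dp": [1.3,-19.2,-17],"hand": 0.3,"roll": -3.4}
    - {"dp": [1.3,-19.2,-17],"hand": 0.3,"roll": -3.4}

```text
t: 11.1
position: [0.5072, -0.243, 0.2322]
ee_rot: [0.992, 0.122, 0.0, 0.0]
ft_force: [1.1, 0.0, -0.3]
width: 0.704
```

```bash
python3 - <<'E'
from h import *
o=arm.get_obs();print(o["position"],o["ee_rot"])
i=arm.snapshot("side");S=5
k=cv2.resize(i,None,fx=S,fy=S,interpolation=cv2.INTER_CUBIC)
for n,v in dict(block=(.507,-.2448,.24,0)).items():
    for p in pose(MODEL[n],v[0],v[1],v[2],v[3]):
        cv2.polylines(k,[cv2.convexHull(((proj("side",p)+.5)*S-.5).astype(np.int32))],True,(0,255,0),1)
cv2.imwrite("pics/s6.png",k[100*S:205*S,300*S:420*S])
E
```

```text
[ 0.50715706 -0.24303447  0.23217564] [9.92471902e-01 1.22472479e-01 1.22693169e-04 3.44381316e-05]
```

View pics/s6.png

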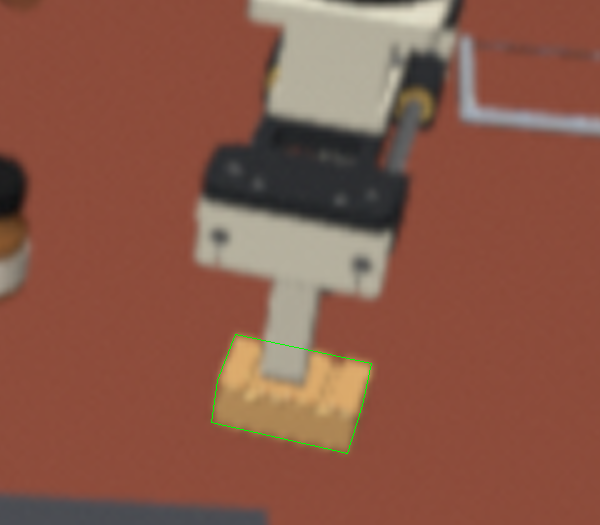

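Request:
jog_arm:
  series:
    - {"dp": [0,-0.15,-1.5],"hand": 0.3,"roll": 0}
    - {"dp": [0,-0.15,-2.6],"hand": 0.3,"roll": 0}
    - {"dp": [0,-0.15,-3.15],"hand": 0.3,"roll": 0}
    - {"dp": [0,-0.15,-3.15],"hand": 0.3,"roll": 0}
    - {"dp": [0,-0.15,-3.15],"hand": 0.3,"roll": 0}
  grip_force: 15

```text
t: 11.65
position: [0.5066, -0.2454, 0.2]
ee_rot: [0.993, 0.122, -0.0, -0.0]
ft_force: [-0.2, -0.3, -0.2]
width: 0.696
```

Request:
jog_arm:
  series:
    - {"dp": [0,0,0.12],"hand": 0.5,"roll": 0}
    - {"dp": [0,0,0.12],"hand": 0.8,"roll": 0}
    - {"dp": [0,0,0.12],"hand": 1,"roll": 0}
    - {"dp": [0,0,0.12],"hand": 1,"roll": 0}
    - {"dp": [0,0,0.12],"hand": 1,"roll": 0}
    - {"dp": [0,0,0.12],"hand": 1,"roll": 0}
    - {"dp": [0,0,0.12],"hand": 1,"roll": 0}
    - {"dp": [0,0,0.12],"hand": 1,"roll": 0}
    - {"dp": [0,0,0.12],"hand": 1,"roll": 0}
    - {"dp": [0,0,0.12],"hand": 1,"roll": 0}

```text
t: 12.65
position: [0.5066, -0.2453, 0.2013]
ee_rot: [0.993, 0.122, 0.0, -0.0]
ft_force: [-1.1, 1.1, 5.2]
width: 0.384
```

Request:
jog_arm:
  series:
    - {"dp": [0,0,1],"hand": 1,"roll": 0}
    - {"dp": [0,0,3],"hand": 1,"roll": 0}
    - {"dp": [0,0,6],"hand": 1,"roll": 0}
    - {"dp": [0,0,10],"hand": 1,"roll": 0}
    - {"dp": [0,4,10],"hand": 1,"roll": 4}
    - {"dp": [-0.2,9,10],"hand": 1,"roll": 8}
    - {"dp": [-0.4,13,10],"hand": 1,"roll": 12}
    - {"dp": [-0.6,17,10],"hand": 1,"roll": 14.8}
    - {"dp": [-0.6,18.8,10],"hand": 1,"roll": 14.8}
    - {"dp": [-0.6,18.8,10],"hand": 1,"roll": 14.8}
    - {"dp": [-0.6,18.8,10],"hand": 1,"roll": 14.8}
    - {"dp": [-0.6,18.8,10],"hand": 1,"roll": 14.8}

```text
t: 13.85
position: [0.5006, -0.0582, 0.3014]
ee_rot: [0.969, 0.248, 0.0, 0.0]
ft_force: [0.8, -0.1, -1.4]
width: 0.384
```

```bash
cat > chk.py <<'E'
from h import *
import sys
o=arm.get_obs();x,y,z=o["position"];q=o["ee_rot"];yaw=2*np.arctan2(q[1],q[0]);print(o["position"],np.degrees(yaw),o["ft_force"],o["width"])
i=arm.snapshot("side");S=5
zb=z-.2013
m=mask("side","block",proj("side",[[x,y,zb+.012]])[0])
m=mask("side","block",proj("side",[[x,y,zb+.012]])[0]) if m is None else m
k=cv2.resize(i,None,fx=S,fy=S,interpolation=cv2.INTER_CUBIC)
for n,v in dict(block=(x,y,yaw,zb),holder=(.501,-.0574,np.radians(28.9),0)).items():
    for p in pose(MODEL[n],v[0],v[1],v[2],v[3]):
        cv2.polylines(k,[cv2.convexHull(((proj("side",p)+.5)*S-.5).astype(np.int32))],True,(0,255,0),1)
cv2.imwrite("pics/"+sys.argv[1],k[140*S:255*S,260*S:380*S])
E
python3 chk.py s7.png
```

```text
[ 0.5006434  -0.05818539  0.30138612] 28.75123916340776 [ 0.79587451 -0.09977115 -1.42303525] 0.38422567472182834
```

View pics/s7.png

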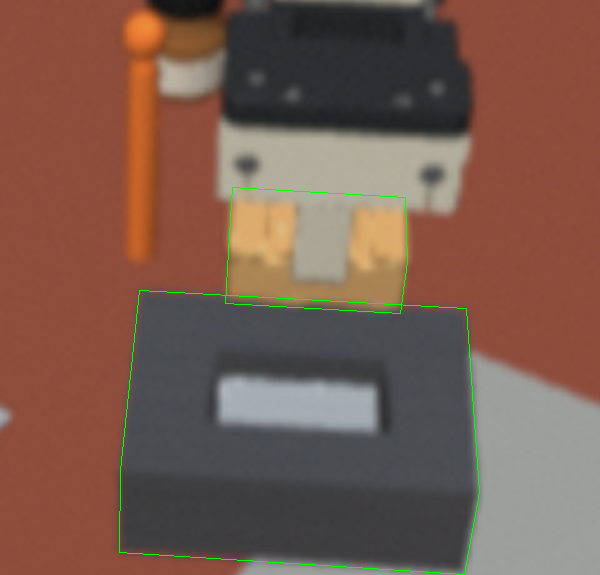

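The block is held square and matches its outline to about 1 mm; the recess below is empty. A small correction, then descend.

Request:
jog_arm:
  series:
    - {"dp": [0.03,0.07,-1.5],"hand": 1,"roll": 0}
    - {"dp": [0.03,0.07,-3.5],"hand": 1,"roll": 0}
    - {"dp": [0.03,0.07,-4.7],"hand": 1,"roll": 0}
    - {"dp": [0.03,0.07,-5.2],"hand": 1,"roll": 0}
    - {"dp": [0.03,0.07,-5.2],"hand": 1,"roll": 0}
    - {"dp": [0.03,0.07,-5.2],"hand": 1,"roll": 0}

```text
t: 14.55
position: [0.5011, -0.0568, 0.2497]
ee_rot: [0.969, 0.249, 0.0, 0.0]
ft_force: [-0.7, 0.1, -0.7]
width: 0.387
```

```bash
python3 chk.py s8.png
```

```text
[ 0.50108215 -0.05676209  0.24972109] 28.796431029015455 [-0.69340454  0.13298788 -0.69556836] 0.38652455565049265
```

View pics/s8.png

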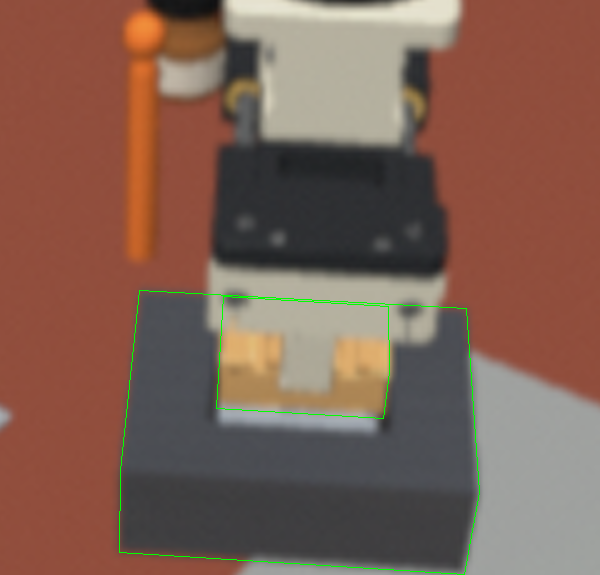

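Request:
jog_arm:
  series:
    - {"dp": [0,-0.05,-0.4],"hand": 1,"roll": 0}
    - {"dp": [0,-0.05,-0.7],"hand": 1,"roll": 0}
    - {"dp": [0,-0.05,-0.9],"hand": 1,"roll": 0}
    - {"dp": [0,-0.05,-0.9],"hand": 1,"roll": 0}

```text
t: 15.05
position: [0.5008, -0.0571, 0.2399]
ee_rot: [0.969, 0.249, -0.0, -0.0]
ft_force: [0.4, 1.0, -0.3]
width: 0.387
```

The bottom is 6 mm inside the mouth, with no contact force. Continue.

Request:
jog_arm:
  series:
    - {"dp": [0,0,-0.3],"hand": 1,"roll": 0}
    - {"dp": [0,0,-0.5],"hand": 1,"roll": 0}
    - {"dp": [0,0,-0.65],"hand": 1,"roll": 0}
    - {"dp": [0,0,-0.65],"hand": 1,"roll": 0}

```text
t: 15.45
position: [0.5008, -0.0571, 0.2335]
ee_rot: [0.969, 0.249, -0.0, -0.0]
ft_force: [0.5, -0.3, -0.1]
width: 0.385
```

Request:
jog_arm:
  series:
    - {"dp": [0,0,-0.08],"hand": 1,"roll": 0}
    - {"dp": [0,0,-0.08],"hand": 0.55,"roll": 0}
    - {"dp": [0,0,-0.08],"hand": 0.4,"roll": 0}
    - {"dp": [0,0,-0.08],"hand": 0.4,"roll": 0}
    - {"dp": [0,0,-0.08],"hand": 0.4,"roll": 0}
    - {"dp": [0,0,1],"hand": 0.4,"roll": 0}
    - {"dp": [0,0,3],"hand": 0.4,"roll": 0}
    - {"dp": [0,0,5],"hand": 1,"roll": 0}
    - {"dp": [0,0,5],"hand": 1,"roll": 0}

```text
t: 16.35
position: [0.5015, -0.0572, 0.2865]
ee_rot: [0.969, 0.249, 0.002, 0.001]
ft_force: [-0.4, -0.3, 0.4]
width: 0.474
```

Request:
jog_arm:
  series:
    - {"dp": [0,0,0],"hand": 1,"roll": 0}
    - {"dp": [0,0,0],"hand": 1,"roll": 0}
    - {"dp": [0,0,0],"hand": 1,"roll": 0}
    - {"dp": [0,0,0],"hand": 1,"roll": 0}
    - {"dp": [0,0,0],"hand": 1,"roll": 0}
    - {"dp": [0,0,0],"hand": 1,"roll": 0}
    - {"dp": [0,0,0],"hand": 1,"roll": 0}
    - {"dp": [0,0,0],"hand": 1,"roll": 0}
    - {"dp": [0,0,0],"hand": 1,"roll": 0}

```text
t: 17.25
position: [0.5009, -0.0571, 0.2837]
ee_rot: [0.969, 0.249, -0.0, -0.0]
ft_force: [0.1, -0.7, 0.1]
width: 0.006
```

```bash
python3 - <<'E'
from h import *
o=arm.get_obs();print(o["position"],o["width"])
i=arm.snapshot("side");S=5
k=cv2.resize(i,None,fx=S,fy=S,interpolation=cv2.INTER_CUBIC)
for p in pose(MODEL["block"],.501,-.0574,np.radians(28.8),.031):
    cv2.polylines(k,[cv2.convexHull(((proj("side",p)+.5)*S-.5).astype(np.int32))],True,(0,255,0),1)
cv2.imwrite("pics/s9.png",k[140*S:255*S,260*S:380*S])
E
```

```text
[ 0.50085002 -0.05710116  0.28372857] 0.006288123557979533
```

View pics/s9.png

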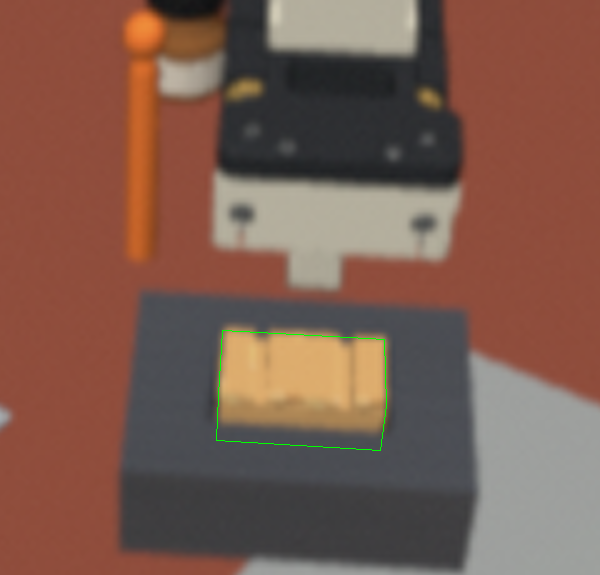

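The block is seated level in the recess, about 10 mm proud. Press with closed fingertips on its centre.

Request:
jog_arm:
  series:
    - {"dp": [0,0,-2],"hand": 1,"roll": 0}
    - {"dp": [0,0,-3.6],"hand": 1,"roll": 0}
    - {"dp": [0,0,-4.1],"hand": 1,"roll": 0}
    - {"dp": [0,0,-4.3],"hand": 1,"roll": 0}
    - {"dp": [0,0,-4.4],"hand": 1,"roll": 0}
    - {"dp": [0,0,-4.5],"hand": 1,"roll": 0}
    - {"dp": [0,0,-4.6],"hand": 1,"roll": 0}
    - {"dp": [0,0,-4.7],"hand": 1,"roll": 0}

```text
t: 18.1
position: [0.5007, -0.057, 0.2376]
ee_rot: [0.969, 0.249, -0.0, -0.0]
ft_force: [-4.0, 0.2, 6.6]
width: 0.002
```

Request:
jog_arm:
  series:
    - {"dp": [0,0,-0.1],"hand": 1,"roll": 0}
    - {"dp": [0,0,-0.2],"hand": 1,"roll": 0}
    - {"dp": [0,0,-0.3],"hand": 1,"roll": 0}
    - {"dp": [0,0,-0.4],"hand": 1,"roll": 0}
    - {"dp": [0,0,-0.45],"hand": 1,"roll": 0}
    - {"dp": [0,0,-0.5],"hand": 1,"roll": 0}

```text
t: 18.7
position: [0.5007, -0.057, 0.2326]
ee_rot: [0.969, 0.249, -0.0, -0.0]
ft_force: [-4.5, 0.7, 8.1]
width: 0.005
```

Request:
jog_arm:
  series:
    - {"dp": [0,0,-0.07],"hand": 1,"roll": 0}
    - {"dp": [0,0,-0.14],"hand": 1,"roll": 0}
    - {"dp": [0,0,-0.2],"hand": 1,"roll": 0}
    - {"dp": [0,0,-0.2],"hand": 1,"roll": 0}

```text
t: 19.1
position: [0.5007, -0.0571, 0.2313]
ee_rot: [0.969, 0.249, -0.0, -0.0]
ft_force: [-8.3, 1.3, 16.4]
width: 0.002
```

Request:
jog_arm:
  series:
    - {"dp": [0,0,-0.05],"hand": 1,"roll": 0}
    - {"dp": [0,0,-0.1],"hand": 1,"roll": 0}
    - {"dp": [0,0,-0.1],"hand": 1,"roll": 0}

```text
t: 19.4
position: [0.5008, -0.057, 0.2311]
ee_rot: [0.969, 0.249, -0.0, -0.0]
ft_force: [-12.5, 1.5, 30.4]
width: 0.005
```

That's the hard stop: 30 N at TCP z 0.231, so the top is at 45 mm. Back off.

Request:
jog_arm:
  series:
    - {"dp": [0,0,0.2],"hand": 1,"roll": 0}
    - {"dp": [0,0,2],"hand": 1,"roll": 0}
    - {"dp": [0,0,6],"hand": 1,"roll": 0}
    - {"dp": [0,0,11],"hand": 1,"roll": 0}
    - {"dp": [0,0,16],"hand": 1,"roll": 0}
    - {"dp": [-5,-3,18],"hand": 1,"roll": 0}
    - {"dp": [-9,-6,18],"hand": 1,"roll": 0}
    - {"dp": [-13,-9,18],"hand": 1,"roll": 0}
    - {"dp": [-15,-12,18],"hand": 1,"roll": 0}
    - {"dp": [-15,-14,18],"hand": 1,"roll": 0}
    - {"dp": [-15,-14,18],"hand": 1,"roll": 0}

```text
t: 20.5
position: [0.3503, -0.1987, 0.4097]
ee_rot: [0.969, 0.247, 0.001, 0.001]
ft_force: [0.0, -0.1, 0.3]
width: 0.006
```

```bash
python3 - <<'E'
from h import *
o=arm.get_obs();print(o["position"],o["t"])
a=0
for c in("side","top"):
    i=arm.snapshot(c);i0=cv2.imread(f"pics/{c}0.png")
    cv2.imwrite(f"pics/{c}_end.png",i)
    hsv=cv2.cvtColor(i,cv2.COLOR_BGR2HSV);w=((hsv[...,0]>11)&(hsv[...,0]<35)&(hsv[...,1]>70))
    u=proj(c,[[.501,-.0574,.045]])[0].astype(int)
    m=np.zeros((420,560),np.uint8);s=np.s_[u[1]-30:u[1]+30,u[0]-40:u[0]+40];m[s]=w[s]
    print(c,"wood px",m.sum())
    # compare with the top face only, at heights
    if m.sum()>100:
        for z in(.045,.047,.05,.055):
            top=np.array([[sx*.031,sy*.018,0] for sx in(-1,1) for sy in(-1,1)])
            parts=[top, np.add(top,[0,0,-(z-.045)])]
            S=sil(c,pose([np.vstack(parts)],.5009,-.0572,np.radians(28.8),z))
            print(z,round(np.abs(S-m).sum()/m.sum(),3),S.sum().round())
    for t in("cup","punch","puck","jar","tin","file"):
        print(c,t,[(round(d["conf"],2),(np.array(d["bbox"])*[560,420,560,420]).round().tolist()) for d in arm.find_in(c,t)])
    d=cv2.absdiff(i,i0).max(2)>45;n,l,st,ce=cv2.connectedComponentsWithStats(d.astype(np.uint8))
    print("changed",[s.tolist() for s in st[1:] if s[4]>15])
E
```

```text
[ 0.35029233 -0.19873289  0.40965042] 20.5
side wood px 522
0.045 0.174 433.0
0.047 0.14 460.0
0.05 0.188 500.0
0.055 0.315 567.0
side cup [(0.98, [291.0, 363.0, 53.0, 57.0]), (0.69, [219.0, 362.0, 33.0, 47.0])]
side punch [(0.91, [284.0, 143.0, 10.0, 47.0]), (0.67, [380.0, 220.0, 23.0, 54.0]), (0.64, [227.0, 346.0, 13.0, 45.0])]
side puck [(0.76, [105.0, 275.0, 37.0, 33.0]), (0.5, [304.0, 211.0, 35.0, 17.0])]
side jar [(0.91, [290.0, 130.0, 16.0, 33.0])]
side tin [(0.69, [163.0, 213.0, 29.0, 23.0])]
side file [(0.89, [200.0, 191.0, 59.0, 36.0])]
changed [[443, 0, 78, 125, 3946], [431, 32, 31, 36, 376], [481, 48, 79, 255, 11002], [444, 69, 15, 19, 140], [496, 68, 24, 16, 273], [343, 167, 31, 22, 477], [323, 170, 10, 40, 243], [303, 209, 35, 17, 501], [510, 303, 50, 84, 2441], [223, 346, 9, 11, 57], [228, 357, 14, 34, 295], [539, 387, 21, 33, 318]]
top wood px 539
0.045 0.104 498.0
0.047 0.094 504.0
0.05 0.079 512.0
0.055 0.06 525.0
top cup [(0.9, [148.0, 283.0, 41.0, 32.0]), (0.77, [137.0, 243.0, 29.0, 20.0])]
top punch [(0.66, [134.0, 245.0, 23.0, 10.0]), (0.66, [340.0, 156.0, 12.0, 16.0]), (0.63, [304.0, 286.0, 6.0, 12.0])]
top puck [(0.93, [152.0, 126.0, 32.0, 26.0])]
top jar [(0.91, [382.0, 130.0, 25.0, 26.0])]
top tin [(0.81, [235.0, 106.0, 24.0, 26.0]), (0.21, [276.0, 186.0, 68.0, 72.0])]
top file [(0.75, [280.0, 112.0, 11.0, 66.0]), (0.24, [236.0, 108.0, 20.0, 25.0])]
changed [[294, 205, 30, 34, 539], [382, 204, 24, 32, 479], [177, 242, 383, 178, 32027], [137, 247, 20, 10, 101]]
```

```bash
python3 - <<'E'
from h import *
i=cv2.imread("pics/side_end.png")
def pt(x,y,z):
    return pose([np.array([[x,y,z]])],.5009,-.0572,np.radians(28.8))[0]
print("holder recess y-edges / block y-edges at z=.045, per x; then red channel down the column")
for x in(-.025,-.008,.008,.025):
    e=[proj("side",pt(x,y,.045))[0].round(1).tolist() for y in(-.0195,-.018,.018,.0195)]
    u=int(round((e[1][0]+e[2][0])/2));print(x,e);print(u,"rows 203..",i[203:234,u,2].tolist())
for f in(-.012,0,.012):
    e=[proj("side",pt(x,f,.045))[0].round(1).tolist() for x in(-.0325,-.031,.031,.0325)]
    v=int(round((e[1][1]+e[2][1])/2));print("row",v,e);print("cols 296..",i[v,296:348,2].tolist())
E
```

```text
holder recess y-edges / block y-edges at z=.045, per x; then red channel down the column
-0.025 [[332.9, 210.7], [332.9, 211.2], [333.1, 224.4], [333.1, 224.9]]
333 rows 203.. [74, 74, 74, 72, 73, 75, 81, 115, 171, 209, 219, 219, 219, 219, 219, 219, 219, 219, 218, 219, 214, 195, 155, 110, 81, 75, 73, 76, 75, 74, 73]
-0.008 [[324.1, 210.2], [324.1, 210.7], [324.0, 223.8], [324.0, 224.4]]
324 rows 203.. [74, 74, 73, 75, 75, 75, 98, 156, 205, 218, 220, 219, 219, 219, 218, 219, 219, 219, 219, 214, 195, 164, 134, 95, 75, 74, 75, 74, 73, 74, 74]
0.008 [[315.8, 209.7], [315.8, 210.2], [315.4, 223.3], [315.4, 223.9]]
316 rows 203.. [75, 74, 73, 74, 74, 80, 110, 166, 209, 219, 219, 219, 219, 219, 219, 219, 219, 219, 219, 214, 192, 148, 98, 75, 74, 74, 74, 74, 74, 73, 74]
0.025 [[307.0, 209.2], [307.0, 209.7], [306.3, 222.8], [306.3, 223.3]]
307 rows 203.. [74, 74, 75, 74, 75, 98, 158, 207, 219, 219, 219, 219, 219, 219, 219, 219, 219, 219, 214, 193, 161, 126, 90, 75, 74, 74, 74, 73, 73, 73, 74]
row 213 [[336.9, 213.6], [336.1, 213.5], [303.8, 211.6], [303.0, 211.6]]
cols 296.. [75, 75, 76, 75,
[... 180 characters left out ...]
9, 86, 74, 74, 74, 73, 74, 74, 73, 74, 74, 74]
row 217 [[337.0, 217.9], [336.2, 217.9], [303.5, 215.9], [302.7, 215.9]]
cols 296.. [75, 75, 74, 73, 73, 70, 69, 121, 200, 219, 219, 219, 218, 214, 205, 214, 220, 221, 220, 219, 219, 219, 219, 219, 219, 219, 219, 219, 218, 219, 213, 205, 209, 204, 218, 220, 219, 219, 218, 202, 137, 79, 70, 73, 74, 74, 73, 75, 74, 74, 74, 73]
row 221 [[337.1, 222.4], [336.3, 222.3], [303.2, 220.3], [302.4, 220.3]]
cols 296.. [74, 74, 74, 74, 71, 66, 76, 132, 195, 211, 211, 214, 216, 208, 194, 204, 200, 217, 220, 219, 219, 218, 219, 219, 219, 218, 218, 219, 219, 218, 214, 205, 208, 203, 218, 220, 218, 218, 219, 204, 148, 83, 69, 73, 75, 75, 76, 75, 76, 75, 76, 76]
```

The side picture leaves flush or about 1.5 mm proud open, since the block may just sit to one side in its play. I'll decide by touch: compare the holder's top height with both ends of the block.

Request:
jog_arm:
  series:
    - {"dp": [4,3,0],"hand": 1,"roll": 0}
    - {"dp": [8,6,0],"hand": 1,"roll": 0}
    - {"dp": [12,9,0],"hand": 1,"roll": 0}
    - {"dp": [16,12.5,0],"hand": 1,"roll": 0}
    - {"dp": [19.3,16.5,-3],"hand": 1,"roll": 0}
    - {"dp": [19.3,16.5,-7],"hand": 1,"roll": 0}
    - {"dp": [19.3,16.5,-12],"hand": 1,"roll": 0}
    - {"dp": [19.3,16.5,-16],"hand": 1,"roll": 0}
    - {"dp": [19.3,16.5,-17],"hand": 1,"roll": 0}
    - {"dp": [19.3,16.5,-17],"hand": 1,"roll": 0}

```text
t: 22.2
position: [0.5438, -0.0321, 0.2382]
ee_rot: [0.969, 0.249, -0.001, -0.0]
ft_force: [0.1, -0.7, 1.8]
width: 0.009
```

Request:
jog_arm:
  series:
    - {"dp": [0,0,-0.3],"hand": 1,"roll": 0}
    - {"dp": [0,0,-0.5],"hand": 1,"roll": 0}
    - {"dp": [0,0,-0.65],"hand": 1,"roll": 0}
    - {"dp": [0,0,-0.75],"hand": 1,"roll": 0}
    - {"dp": [0,0,-0.75],"hand": 1,"roll": 0}

```text
t: 22.7
position: [0.5439, -0.0321, 0.2316]
ee_rot: [0.969, 0.249, 0.0, 0.0]
ft_force: [-0.2, -0.8, 0.0]
width: 0.006
```

Request:
jog_arm:
  series:
    - {"dp": [0,0,-0.06],"hand": 1,"roll": 0}
    - {"dp": [0,0,-0.12],"hand": 1,"roll": 0}
    - {"dp": [0,0,-0.18],"hand": 1,"roll": 0}
    - {"dp": [0,0,-0.18],"hand": 1,"roll": 0}

```text
t: 23.1
position: [0.544, -0.0321, 0.2313]
ee_rot: [0.969, 0.249, 0.0, 0.0]
ft_force: [-9.3, -0.7, 23.4]
width: 0.005
```

The holder's top reads 0.2313 at 23 N and the block's centre read 0.2311 at 30 N, so the centre is flush. Now the two ends.

Request:
jog_arm:
  series:
    - {"dp": [0,0,0.8],"hand": 1,"roll": 0}
    - {"dp": [-2.2,-1.2,0.8],"hand": 1,"roll": 0}
    - {"dp": [-2.2,-1.2,0.8],"hand": 1,"roll": 0}
    - {"dp": [-2.2,-1.2,0.3],"hand": 1,"roll": 0}
    - {"dp": [-2.2,-1.2,0.15],"hand": 1,"roll": 0}
    - {"dp": [-2.2,-1.2,0.07],"hand": 1,"roll": 0}
    - {"dp": [-2.2,-1.2,0],"hand": 1,"roll": 0}
    - {"dp": [-2.2,-1.2,0],"hand": 1,"roll": 0}

```text
t: 23.9
position: [0.5226, -0.0439, 0.2309]
ee_rot: [0.969, 0.249, 0.0, 0.0]
ft_force: [-7.7, -0.0, 26.5]
width: 0.006
```

Request:
jog_arm:
  series:
    - {"dp": [0,0,0.8],"hand": 1,"roll": 0}
    - {"dp": [-4.2,-2.3,0.8],"hand": 1,"roll": 0}
    - {"dp": [-4.2,-2.3,0.8],"hand": 1,"roll": 0}
    - {"dp": [-4.2,-2.3,0.3],"hand": 1,"roll": 0}
    - {"dp": [-4.2,-2.3,0.15],"hand": 1,"roll": 0}
    - {"dp": [-4.2,-2.3,0.07],"hand": 1,"roll": 0}
    - {"dp": [-4.2,-2.3,0],"hand": 1,"roll": 0}
    - {"dp": [-4.2,-2.3,0],"hand": 1,"roll": 0}

```text
t: 24.7
position: [0.4808, -0.067, 0.2308]
ee_rot: [0.968, 0.249, -0.0, 0.0]
ft_force: [-10.9, -3.7, 31.9]
width: 0.004
```

Both ends are level with the holder, within about 0.5 mm. Retreat, make a last check, and hand in.

Request:
jog_arm:
  series:
    - {"dp": [0,0,0.3],"hand": 1,"roll": 0}
    - {"dp": [0,0,3],"hand": 1,"roll": 0}
    - {"dp": [0,0,8],"hand": 1,"roll": 0}
    - {"dp": [0,0,13],"hand": 1,"roll": 0}
    - {"dp": [0,0,18],"hand": 1,"roll": 0}
    - {"dp": [-4,-3,18],"hand": 1,"roll": 0}
    - {"dp": [-8,-6,18],"hand": 1,"roll": 0}
    - {"dp": [-12,-9,18],"hand": 1,"roll": 0}
    - {"dp": [-13,-12,18],"hand": 1,"roll": 0}
    - {"dp": [-13,-12,18],"hand": 1,"roll": 0}
    - {"dp": [-13,-12,18],"hand": 1,"roll": 0}

```text
t: 25.8
position: [0.3505, -0.1874, 0.4095]
ee_rot: [0.969, 0.248, 0.0, 0.0]
ft_force: [-0.8, -0.2, -0.6]
width: 0.003
```

```bash
python3 - <<'E'
from h import *
i=arm.snapshot("side");j=cv2.imread("pics/side_end.png")
d=(cv2.absdiff(i,j).max(2)>40);d[:,400:]=0
print("changed since last check (left part):",d.sum())
for x in(-.025,0.008,.025):
    u=int(proj("side",pose([np.array([[x,0,.045]])],.5009,-.0572,np.radians(28.8))[0])[0][0].round());print(u,i[205:231,u,2].tolist())
print([(round(q["conf"],2),(np.array(q["bbox"])*[560,420,560,420]).round().tolist()) for q in arm.find_in("side","punch")])
o=arm.get_obs();print(o["position"],o["ft_force"],o["t"])
arm.close_job()
E
```

```text
changed since last check (left part): 0
333 [73, 74, 75, 73, 79, 111, 167, 209, 219, 219, 219, 219, 218, 219, 219, 219, 219, 218, 214, 195, 156, 110, 82, 74, 75, 76]
316 [74, 74, 75, 79, 111, 168, 209, 219, 219, 219, 219, 219, 219, 219, 218, 219, 219, 214, 192, 148, 97, 75, 73, 72, 73, 73]
307 [75, 75, 77, 97, 158, 207, 219, 219, 219, 219, 219, 219, 219, 219, 219, 219, 214, 194, 161, 128, 90, 74, 74, 74, 75, 73]
[(0.89, [225.0, 345.0, 17.0, 48.0]), (0.61, [379.0, 216.0, 23.0, 57.0])]
[ 0.35063898 -0.1865866   0.40931982] [-0.41946711 -0.29141682 -0.33648398] 25.9
the job is handed in; nothing more can be done
```

The job is done and handed in at 25.9 s. The steel punch stands ball up in the small brass cup. The wooden block is in the recess, grooves up, pressed down to its hard stop.

- **Punch and cup:** after release, the side picture matched the predicted outline of an upright punch in the cup. A later check still found the punch and cup there.
- **Flushness by touch:** closed fingertips stopped at TCP heights within 0.5 mm of each other under 23–32 N. The readings were 0.2313 m on the holder's top, 0.2311 m on the block's centre, and 0.2309 and 0.2308 m on its two ends.
- **Check that disagreed:** the block's outline fit in the pictures could not settle flushness. The side view fitted best about 2 mm proud and the top view preferred still higher values, probably because of blurred edges and the block sitting to one side in its play. I trusted the touch readings.
- **Other things:** comparing the pictures before and after showed no change where the round block, jar, tin and file lie. The one area in view that I could not compare was what the arm covered.

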